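# Set the coarse ring of a bench tool controller

### The job

On the sloping panel of the tool controller, turn only the big black outer ring of the double dial until its white line points at the green mark; the small metal knob in its centre must stay as it is set. Then press the blue button fully in to store the setting, and let it come back. Do not shove the things standing around.

Things in the scene. Friction and masses are not known exactly. Their poses are not given: they have to be found in the camera images.
- ring_grip (a point): Black ribbed outer ring of the controller's double dial: diameter 52 mm, 26 mm tall, from 8 to 34 mm above the panel. The point is on the dial's axis, 22 mm above the panel. z axis: the dial's axis = the panel's outward normal, 30 degrees from vertical, leaning to the robot's side; x axis: towards the ring's white line. The panel is flat and free for 45 mm round the axis.
- outer_ring (a joint): Angle of the outer ring, rad: 0 with its white line pointing straight up the slope, growing clockwise as seen facing the panel; range -2.1 to 2.1. It has friction of about 0.06 N m and stays where it is left, without clicks.
- set_mark (a joint): Angle of the flat green mark beside the ring, counted like outer_ring; the ring is set when both angles are equal. The mark does not obstruct anything and lies between 25 and 50 mm from the dial's axis, 3 mm above the panel at most.
- ring_pointer (a point): Point at the end of the ring's white line: 30 mm from the dial's axis and 26 mm above the panel. It turns with the ring.
- mark_tip (a point): Point over the green mark: 30 mm from the dial's axis and 26 mm above the panel. It coincides with ring_pointer when the ring is set.
- inner_knob (a joint): Angle of the small metal knob in the centre of the ring (red line on top), rad, counted like outer_ring. To be left as it is.
- inner_tip (a point): Point on the inner knob's top at the end of its red line, 12 mm from the dial's axis. The knob is metal, 28 mm in diameter, from 35.5 to 50 mm above the panel, on the same axis as the ring; it turns very easily, independently of the ring.
- store_top (a point): Centre of the top of the round blue push button (30 mm in diameter) on the right of the panel; its z axis is the panel's outward normal, it is pressed against z. The button is about 100 mm from the dial's axis.
- store (a joint): Travel of the blue button, m: 0 when out, 0.006 when fully in; a spring of 5 N at full travel brings it back.
- can_mid (a point): Centre of a drink can, 66 mm in diameter, 119 mm tall, standing to the left of the controller.
- tape_mid (a point): Centre of a tape measure, 37x80x69 mm, to the right of the controller.
- bottle_mid (a point): Centre of a small bottle, 43 mm in diameter, 128 mm tall, to the right of the controller and behind the tape measure.
- driver_mid (a point): Centre of a screwdriver, 200 mm long, lying in front of the controller.
- console: The tool controller, fixed to the bench on a tilted stand; grey case with a white sloping panel 150 mm up the slope by 210 mm wide, its centre 92 mm above the bench. Origin: on the bench under the panel's centre; x points away from the panel's low front edge (to the back), y to its left, z up. Highest edge 130 mm.

How it is judged:
By the outcome, as a careful person would: the job done as asked, in the order asked, and still so for the second after the job is handed in, with the robot touching nothing.
It also fails if it takes over 45 s, if anything falls off the work surface, if the arm or the gripper's body presses on something with over 40 N, if the wrist force passes 120 N, or if a joint passes its speed limit or range.

### The arm

A 6-joint arm with a two-finger parallel gripper is mounted at the origin on a cart in front of the work surface, level with it; the furniture and walls round the work are solid. World frame = base frame: x ahead of the robot, y to its left, z up, the work surface at z = 0. Lengths are in mm, angles in rad, forces in N, time in s.
With the tool pointing down it reaches from about 400 to 925 mm from the base axis. Payload 12.5 kg.
Tool frame: the origin (TCP) lies at the centre of the arm's flange, where the gripper is bolted on; the fingertips stand 190 mm ahead of it and the grasp point (between the pads) lies env.grip_point_offset ahead of it (env.grip_point_offset is the distance from the TCP to the grasp point, in mm); z points along the fingers, x is the direction in which the jaws open and shut, and the axes are right-handed (so a half turn about z gives the same grasp; the last joint's range is limited). The gripper opens to 95 mm and grips with 3 to 60 N. Pads are 20 mm wide; open, the fingers measure 119 mm over their backs; the gripper's body (75 mm by 180 mm) begins 59 mm behind the grasp point.
Start: joints at [1.019, 0.491, 1.559, -0, 1.092, -0.106], TCP at [269.465, 563.927, 404.761] pointing down, gripper open.
Joint ranges: [-3.1, 3.1], [-0.84, 2.19], [0.05, 2.79], [-1.13, 4.28], [0.06, 2.93], [-2.69, 2.69]. Speed limits (rad/s): [2.22, 2.22, 2.79, 3.14, 3.14, 3.14].

### API

Orientations are given as [roll, pitch, yaw] about the fixed x, y, z axes, in that order (R = Rz(yaw) Ry(pitch) Rx(roll)).
In Python, from cell import state, read_camera, camera_model, job_done, env gives the robot as it stands.
- The arm moves only by the tool arm_command, never from a script. Its argument "steps" is a list of rows, each a list of 6 numbers: the shift along the tool's x, y, z in cm, then the turn, a rotation vector about the tool's x, y, z in degrees. In form: [[dx, dy, dz, rx, ry, rz], ...]. A call has 1 to 12 rows; each row is the pose to reach, as a shift and turn from the pose commanded when the call began, along the tool's axes at that moment; what a row does not reach only later rows make up. A row lasts 1/12 s, in which the tool goes at most 41.7 mm and 7.16 degrees, less where a joint would pass 70% of its speed; a pose out of reach is approached as far as the arm can. A call with a gripper value outside its range is refused whole. "jaw" is the finger opening in cm, from 0 to 9.51, set as the call begins (left out, the last holds). The fingers move at their own pace and stop on an object; the grip force is fixed at half the most. Time passes only in rows, so rows that repeat a pose let the fingers close. It gives the time, the measured TCP pose, the force and the opening at its end, in the units of the state.
- state(): the state, without advancing time (a new reading comes with each control period).
- read_camera(name): name is "scene" or "top" or "wrist"; returns the picture (384x512x3 uint8, red, green, blue); there is no depth.
- camera_model(name): a dict with "K" (3x3 intrinsics, pixels), "xyz" and "rotation" of the camera in the world. Camera axes: x right, y up, looking along -z (the intrinsics and any distortion apply to the point x, -y, -z); pixel columns grow to the right and rows downward; lengths in mm; the calibration is good to about 2 mm. A picture is of the moment at which its call begins: read the wrist's pose just before it. camera_model takes no time and is no camera call; for the wrist camera it gives the pose at the moment of the call.
- job_done(): hands the job in, once; it reports no verdict.
The state is a dict: "t": time; "joints": joint angles; "qvel": joint speeds; "tau": joint torques, N m; "eef_pos": TCP position; "tcp_rot": TCP orientation; "ft_force": force on the tool from outside, world axes, zero at the start; "moment": the same for the moment, N m; "opening": opening from 0.0 (shut) to 1.0 (fully open).
Only numpy, scipy, OpenCV 4.12 (cv2) and the standard library are available. Lean on these libraries where they do the work, as an engineer would, in place of code of your own. Each camera call takes 0.05 s, during which the arm holds its last target. There are 200 camera calls.

## Working session

There is one attempt and no reset: what is moved stays moved. The work goes in short steps, Python scripts to look and compute and a tool call to move; the robot and the scene stay as the last step left them, time stands still between calls to the robot, and variables do not carry over. Pictures are saved under pics/ and viewed, about 8 in all and at most 12, crops included, and the job is handed in when it is done.

Besides the shell and the picture viewer there is one more tool, called after ">>>" as name(argument=value, ...), one argument or row to a line, values as JSON. arm_command: Moves the arm, as the interface text tells. Its arguments: {"type":"object","properties":{"steps":{"type":"array"},"jaw":{"type":"number"}},"required":["steps"]}

```bash
ls; mkdir -p pics; python3 - <<'E'
from cell import *
import cv2,numpy as np
s=state();print(s['t'],s['eef_pos'],s['tcp_rot'],s['opening'],env.grip_point_offset)
a=[read_camera(n) for n in('scene','top')]
for n in('scene','top','wrist'):
    c=camera_model(n);print(n,c)
cv2.imwrite('pics/scene.png',a[0][:,:,::-1]);cv2.imwrite('pics/top.png',a[1][:,:,::-1])
cv2.imwrite('pics/both.png',cv2.resize(np.vstack([a[0],a[1]])[:,:,::-1],None,fx=.78,fy=.78))
E
```

```text
pics
0.0 [269.43594089 563.89484817 404.16699245] [-3.14147715e+00  1.12122290e-03  1.12498507e+00] 1.0001547161166897 171.3
scene {'K': array([[424.66522302,   0.        , 252.29096193],
       [  0.        , 424.66522302, 196.20775846],
       [  0.        ,   0.        ,   1.        ]]), 'xyz': array([  72.66595207, -865.95652161,  756.42664784]), 'rotation': array([ 1.01259721,  0.02644225, -0.53710889])}
top {'K': array([[368.11737213,   0.        , 257.80765363],
       [  0.        , 368.11737213, 191.39084394],
       [  0.        ,   0.        ,   1.        ]]), 'xyz': array([ 516.15825636,   55.88265567, 1038.27015353]), 'rotation': array([ 0.06269879, -0.01536044, -1.59207674])}
wrist {'K': array([[334.76063807,   0.        , 259.79285003],
       [  0.        , 334.76063807, 190.27893156],
       [  0.        ,   0.        ,   1.        ]]), 'xyz': array([210.6522484 , 593.60368814, 383.20754397]), 'rotation': array([-2.38882425e-01,  1.04951185e-03,  1.12498779e+00])}
```

View pics/both.png

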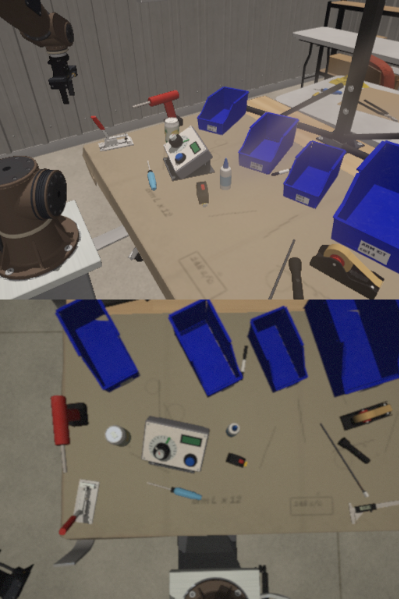

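The scene view shows the controller at around (180,150) in the composite, and the top view shows it at around (178,445). The can is to its left, the tape and bottle to its right, and the screwdriver in front. Next I'll look at an enlarged crop.

```bash
python3 - <<'E'
import cv2,numpy as np
s=cv2.imread('pics/scene.png');t=cv2.imread('pics/top.png')
a=cv2.resize(t[140:230,175:285],(733,600),interpolation=cv2.INTER_CUBIC)
b=cv2.resize(s[140:250,180:310],(709,600),interpolation=cv2.INTER_CUBIC)
cv2.imwrite('pics/c1.png',cv2.resize(np.hstack([a[:, :],b]),(800,333),interpolation=cv2.INTER_AREA))
E
```

```text
(no output)
```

View pics/c1.png

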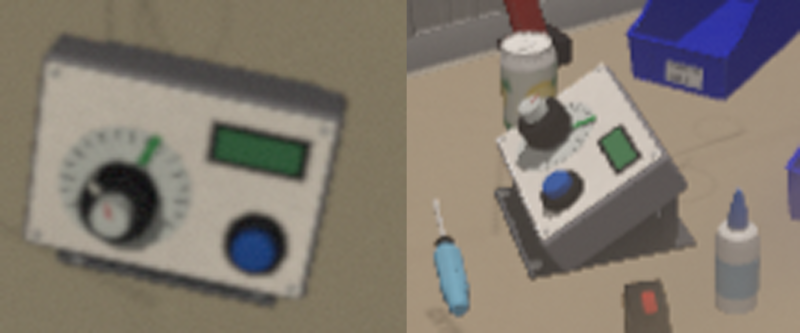

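The left half (top camera) shows the panel corners at about (48,62), (343,100), (298,297) and (27,240) in crop pixels. The ring is near (120,200), with its white line up-left, the green mark up-right at (150,150), and the blue button at (254,250). The right half shows the same things from the scene camera.

```bash
cat > h.py <<'E'
import numpy as np, cv2
from scipy.spatial.transform import Rotation as R
from cell import *
def rot(e): return R.from_euler('xyz',e).as_matrix()
def rays(c,uv):
    uv=np.atleast_2d(np.float64(uv)); d=np.c_[uv,np.ones(len(uv))]@np.linalg.inv(c['K']).T
    return c['xyz'], (d*[1,-1,-1])@rot(c['rotation']).T
def onplane(c,uv,p,n):
    o,d=rays(c,uv); return o+d*(((p-o)@n)/(d@n))[:,None]
def tri(cs,uvs):
    A=np.zeros((3,3));b=np.zeros(3)
    for c,uv in zip(cs,uvs):
        o,d=rays(c,uv);d=d[0]/np.linalg.norm(d);P=np.eye(3)-np.outer(d,d);A+=P;b+=P@o
    p=np.linalg.solve(A,b)
    return p,[float(np.linalg.norm(np.cross(p-rays(c,uv)[0],rays(c,uv)[1][0]/np.linalg.norm(rays(c,uv)[1][0])))) for c,uv in zip(cs,uvs)]
def proj(c,X):
    q=(np.atleast_2d(X)-c['xyz'])@rot(c['rotation'])*[1,-1,-1]; q=q@c['K'].T; return q[:,:2]/q[:,2:]
E
python3 - <<'E'
from h import *
t,s=camera_model('top'),camera_model('scene')
cr=np.array([(48,62),(343,100),(298,297),(27,240)])/3.697+[175,140]
z=[129.5,129.5,54.5,54.5]; P=np.array([onplane(t,u,np.array([0,0,zz]),np.array([0,0,1.]))[0] for u,zz in zip(cr,z)])
print(P.round(), P.mean(0))
for a,b in((0,1),(1,2),(2,3),(3,0)):print(np.linalg.norm(P[a]-P[b]))
for a,b in((1,0),(2,3)):d=P[b]-P[a];print('y axis yaw',np.arctan2(-d[0],d[1]))
print('blue',tri([t,s],[(175+254/3.697,140+250/3.697),(232.6,200.5)]))
E
```

```text
[[662. 212. 130.]
 [633.  15. 130.]
 [500.  47.  54.]
 [546. 241.  54.]] [585.38096543 128.76122205  92.        ]
199.65826565986842
155.69352002217317
199.51553700972826
141.92043137475036
y axis yaw -0.1481709089154909
y axis yaw -0.22820671532190037
blue (array([539.09072703,  74.85851033,  89.29796769]), [5.355169624621497, 5.355169624621378])
```

```bash
cat >> h.py <<'E'
def axes(yaw,ang=0,tilt=np.pi/6):
    """tool rotation: z into the panel, x at ang (clockwise from up-slope)"""
    M=R.from_euler('z',yaw).as_matrix()
    n=M@[-np.sin(tilt),0,np.cos(tilt)];u=M@[np.cos(tilt),0,np.sin(tilt)];r=np.cross(u,n)
    x=np.cos(ang)*u+np.sin(ang)*r
    return np.c_[x,np.cross(-n,x),-n],n,u,r
def rel(T,p,s=None):
    s=s or state(); C=rot(s['tcp_rot'])
    return (C.T@(p-s['eef_pos'])/10).round(2), np.degrees(R.from_matrix(C.T@T).as_rotvec()).round(2)
E
python3 - <<'E'
from h import *
T,n,u,r=axes(-.19)
print(n,u,r,rel(T,np.array([585,129,92])+320*n))
E
```

```text
[-0.49100212  0.09442945  0.8660254 ] [ 0.85044061 -0.1635566   0.5       ] [-1.88858895e-01 -9.82004235e-01 -1.38777878e-17] (array([-29.68,  31.74,   3.54]), array([-19.67,  25.56,  73.52]))
```

>>> arm_command(
  steps=[
    [-29.7,31.7,3.5,-19.7,25.6,73.5],
    [-29.7,31.7,3.5,-19.7,25.6,73.5],
    [-29.7,31.7,3.5,-19.7,25.6,73.5],
    [-29.7,31.7,3.5,-19.7,25.6,73.5],
    [-29.7,31.7,3.5,-19.7,25.6,73.5],
    [-29.7,31.7,3.5,-19.7,25.6,73.5],
    [-29.7,31.7,3.5,-19.7,25.6,73.5],
    [-29.7,31.7,3.5,-19.7,25.6,73.5],
    [-29.7,31.7,3.5,-19.7,25.6,73.5],
    [-29.7,31.7,3.5,-19.7,25.6,73.5],
    [-29.7,31.7,3.5,-19.7,25.6,73.5],
    [-29.7,31.7,3.5,-19.7,25.6,73.5],
  ],
  jaw=6.8,
)

```text
t: 1.1
eef_pos: [428.3, 156.4, 369.3]
tcp_rot: [-3.139, -0.526, -0.201]
ft_force: [-0.9, 0.8, -0.6]
opening: 0.72
```

```bash
python3 - <<'E'
from h import *
T,n,u,r=axes(-.19)
print(rel(T,np.array([585,129,92])+320*n),state()['joints'],state()['opening'])
E
```

```text
(array([-0.1 , -0.27, -0.03]), array([ 0.17, -0.15, -0.56])) [ 0.24360501  0.27129299  2.08844873 -0.64037024  0.36575007  0.99881447] 0.7196675882567918
```

```bash
python3 - <<'E'
from h import *
import pickle
c=camera_model('wrist');im=read_camera('wrist')
pickle.dump((c,im),open('w1.pkl','wb'))
cv2.imwrite('pics/w1.png',cv2.resize(im[:,:,::-1],(800,600),interpolation=cv2.INTER_CUBIC))
E
```

```text
(no output)
```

View pics/w1.png

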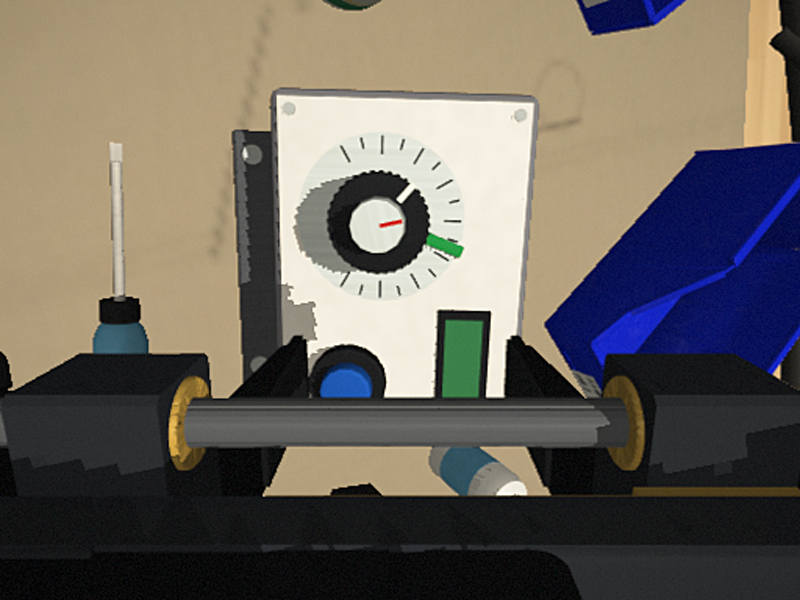

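The wrist picture shows the ring at (378,222) with its white line at (405,193). The green mark is at (445,245), the red line at (390,223) and the blue button at (346,380), partly hidden by the gripper. In this view, up-slope is to the right. I'll shift towards the button for a second view.

>>> arm_command(
  steps=[
    [-3,6,0,0,0,0],
    [-3,6,0,0,0,0],
    [-3,6,0,0,0,0],
    [-3,6,0,0,0,0],
  ],
)

```text
t: 1.48
eef_pos: [390.3, 105.0, 354.7]
tcp_rot: [-3.141, -0.524, -0.19]
ft_force: [0.4, 0.1, -0.5]
opening: 0.717
```

```bash
python3 - <<'E'
from h import *
import pickle
c=camera_model('wrist');im=read_camera('wrist')
pickle.dump((c,im),open('w2.pkl','wb'))
a=pickle.load(open('w1.pkl','rb'))[1]
A=cv2.resize(a[70:200,150:330],None,fx=3.3,fy=3.3,interpolation=cv2.INTER_CUBIC)[:,:,::-1]
cv2.imwrite('pics/w2.png',cv2.resize(im[:,:,::-1],(800,600),interpolation=cv2.INTER_CUBIC))
for k in(1,2):
    c,im=pickle.load(open(f'w{k}.pkl','rb')); h=cv2.cvtColor(im,cv2.COLOR_RGB2HSV)
    print(k,c['xyz'],c['rotation'])
    M={'red':((h[...,0]<8)|(h[...,0]>172))&(h[...,1]>120)&(h[...,2]>80),'green':(h[...,0]>50)&(h[...,0]<85)&(h[...,1]>120)&(h[...,2]>70),
       'blue':(h[...,0]>100)&(h[...,0]<125)&(h[...,1]>130)&(h[...,2]>90),'black':h[...,2]<50,'white':(h[...,1]<40)&(h[...,2]>180)}
    for nme,m in M.items():
        n,l,st,ce=cv2.connectedComponentsWithStats(m.astype(np.uint8))
        for i in range(1,n):
            if st[i,4]>12 and st[i,1]+st[i,3]<300 and 100<ce[i][0]<360: print(nme,st[i],ce[i].round(1))
E
```

```text
1 [452.52507735 220.57936334 351.15279577] [-0.23714416 -0.52502047 -0.20147359]
red [243 141  14   5  35] [249.2 142.7]
green [273 149  23  16 169] [283.9 156.5]
green [ 283  205   26   49 1149] [295.2 229. ]
blue [205 233  33  22 577] [221.7 245.1]
black [210   0  25   6  68] [220.8   2.8]
black [ 210  109   65   66 2140] [241.2 141.5]
white [  177    61   165   193 19881] [263.7 142.1]
white [224 128  35  34 861] [240.2 144.4]
2 [413.86157547 169.40864787 336.38227896] [-0.23927491 -0.52315217 -0.19038144]
red [288  59  16   5  42] [295.5  61. ]
green [310  83  25  16 190] [322.6  90.7]
green [ 317  143   29   64 1526] [331.1 174.9]
blue [239 171  35  34 909] [255.9 187.5]
black [ 186   20   23  174 3146] [198.2 104.9]
black [ 249   31   69   73 2522] [281.6  68.6]
black [180  57   1  14  14] [180.   63.5]
black [ 93 126  25  16 347] [105.  133.2]
black [312 137  40  76 885] [330.8 172.5]
black [ 231  160   50   50 1007] [255.3 181.9]
white [  213     0   172   227 25441] [296.8 101.5]
white [102  17   7 110 540] [105.1  69.2]
white [186  31   3   7  14] [186.9  34.6]
```

View pics/w2.png

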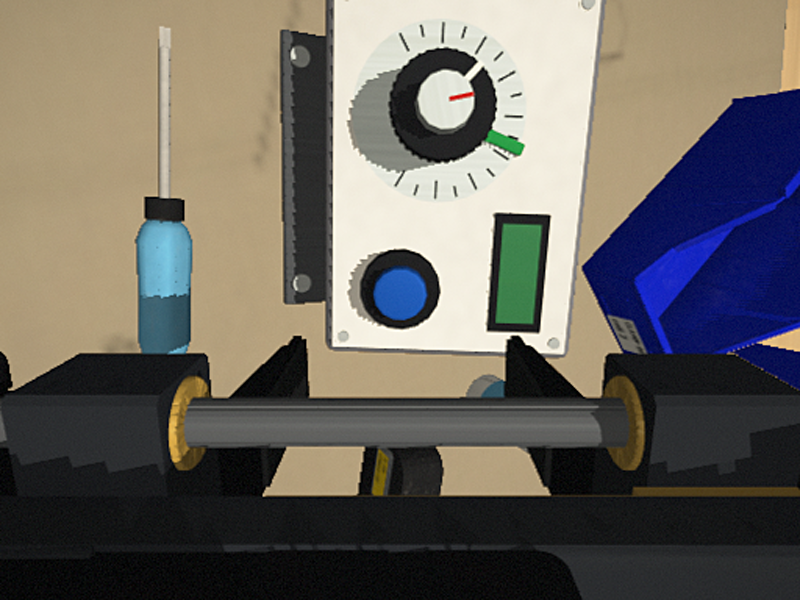

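View 2 shows the whole of the blue button at (400,289), the ring at (443,103), the mark at (505,143), and the white line at (473,71). The panel screws are at (344,336), (554,343) and (588,3).

```bash
cat > m.py <<'E'
from h import *
import pickle
def feats(im,ctr):
    """subpixel knob-top ellipse, red, green mark, blue near the dial centre"""
    h=cv2.cvtColor(im,cv2.COLOR_RGB2HSV).astype(int); yy,xx=np.mgrid[:384,:512]; near=lambda r:np.hypot(xx-ctr[0],yy-ctr[1])<r
    k=(((h[...,2]>90)&near(23))*255).astype(np.uint8)
    k=cv2.morphologyEx(cv2.resize(k,None,fx=4,fy=4,interpolation=cv2.INTER_LINEAR),cv2.MORPH_OPEN,cv2.getStructuringElement(2,(61,61)))
    cs=max(cv2.findContours((k>127).astype(np.uint8),0,1)[0],key=cv2.contourArea); e=cv2.fitEllipse(cs)
    f={'knob':np.array(e[0])/4-.375,'knobdia':np.array(e[1])/4}
    cen=lambda m:np.array([xx[m].mean(),yy[m].mean()]) if m.any() else None
    f['red']=cen(((h[...,0]<8)|(h[...,0]>172))&(h[...,1]>120)&(h[...,2]>80)&near(25))
    m=(h[...,0]>50)&(h[...,0]<85)&(h[...,1]>120)&(h[...,2]>70)&near(62)
    n,l,st,ce=cv2.connectedComponentsWithStats(m.astype(np.uint8)); i=[i for i in range(1,n) if 60<st[i,4]<600]
    i=min(i,key=lambda i:np.hypot(*(ce[i]-ctr))); f['green']=ce[i]
    p=np.c_[np.nonzero(l==i)[::-1]].astype(np.float32); vx,vy,_,_=cv2.fitLine(p,2,0,.01,.01).ravel();f['greendir']=(vx,vy)
    kc=f['knob']; rr=np.hypot(xx-kc[0],yy-kc[1]); d=f['knobdia'].mean()/2
    w=(h[...,2]>110)&(h[...,1]<70)&(rr>d*1.12)&(rr<d*1.75)
    n,l,st,ce=cv2.connectedComponentsWithStats(w.astype(np.uint8)); f['whites']=[(st[i,4],ce[i].round(2)) for i in range(1,n) if st[i,4]>5]
    return f
E
python3 - <<'E'
from m import *
C=[];F=[]
for k,ct in((1,(241,143.5)),(2,(285,64))):
    c,im=pickle.load(open(f'w{k}.pkl','rb'));f=feats(im,ct);C.append(c);F.append(f);print(f)
for n in('knob','red','green'):print(n,tri(C,[f[n] for f in F]))
t,s=camera_model('top'),camera_model('scene')
print('blue',tri([C[1],t,s],[(255.9,187.5),(175+254/3.697,140+250/3.697),(232.6,200.5)]),tri([C[1],t],[(255.9,187.5),(175+254/3.697,140+250/3.697)]))
g=tri(C,[f['green'] for f in F])[0]
T,n,u,r=axes(-.19)
a=onplane(C[0],np.array([(289,108),(520,115)])/1.5625,g,n);b=onplane(C[1],np.array([(344,336),(554,343),(588,3)])/1.5625,g,n)
print(a,b)
for p,q in((a[0],a[1]),(b[0],b[1]),(b[1],b[2])):d=q-p;print(np.linalg.norm(d),d@u,d@r,np.arctan2(d@r,d@u))
print('panel centre',(a[0]+b[1])/2,(a[1]+b[0])/2)
E
```

```text
{'knob': array([241.18481445, 143.71191406]), 'knobdia': array([34.63433075, 35.67723083]), 'red': array([249.2       , 142.74285714]), 'green': array([283.89940828, 156.5443787 ]), 'greendir': (np.float32(0.9172178), np.float32(0.39838615)), 'whites': [(np.int32(48), array([257.9 , 124.92]))]}
{'knob': array([285.21801758,  63.29821396]), 'knobdia': array([36.38435745, 38.19655228]), 'red': array([295.5,  61. ]), 'green': array([322.58421053,  90.73157895]), 'greendir': (np.float32(0.91558784), np.float32(0.40211803)), 'whites': [(np.int32(85), array([306.99,  46.01]))]}
knob (array([559.33495577, 173.27840711, 126.28616736]), [0.03957737571729066, 0.039577375717362376])
red (array([562.47194309, 173.71943827, 134.02979351]), [0.2977378009404559, 0.29773780094054114])
green (array([608.29997042, 147.07162075, 105.19410168]), [0.06308970066528781, 0.06308970066522372])
blue (array([539.1186466 ,  75.99398697,  87.68489953]), [1.3016728158309798, 4.962099622741958, 5.901943428106276]) (array([534.97377652,  78.07279971,  92.53693676]), [1.1711119321596863, 1.1711119321597663])
[[551.41989494 233.80114987  63.48855948]
 [655.90370647 208.84976613 125.44738639]] [[510.28633353  52.62784597  59.92218515]
 [616.28246914  27.74477424 122.73099136]
 [655.50508229 207.8164824  125.33404918]]
124.00941357420638 123.91765382152644 4.769667324551601 0.038471628570853234
125.69524319044045 125.61761240986198 4.416968773905714 0.03514753788202643
184.31226049836158 5.206115646985353 -184.23871941013408 -1.5425463983230194
panel centre [583.85118204 130.77296206  93.10977542] [583.09502    130.73880605  92.68478577]
```

```bash
cat >> m.py <<'E'
YAW=-.228; T0,n,u,r=axes(YAW); PC=np.array([583.5,130.8,92.4])
def at(c,uv,h,A): # in-panel coordinates (up-slope, right) relative to A on plane at height h
    p=onplane(c,uv,PC+h*n,n)[0]; return np.array([(p-A)@u,(p-A)@r])
E
python3 - <<'E'
from m import *
C=[];F=[]
for k,ct in((1,(241,143.5)),(2,(285,64))):
    c,im=pickle.load(open(f'w{k}.pkl','rb'));C.append(c);F.append(feats(im,ct))
K=tri(C,[f['knob'] for f in F])[0];g=tri(C,[f['green'] for f in F])[0];print('heights knob,green',(K-PC)@n,(g-PC)@n)
for c,f in zip(C,F):
    p=onplane(c,f['knob'],PC+50*n,n)[0];A=p-50*n;print('axis foot',A,'pc-frame',(A-PC)@u,(A-PC)@r)
    ang=lambda v:(np.arctan2(v[1],v[0]),np.hypot(*v))
    w=f['whites'][0][1]
    print('line34',ang(at(c,w,34,A)),'mark',ang(at(c,f['green'],1.5,A)),'red',ang(at(c,f['red'],50,A)))
c=C[1]
for h in(6,10,14,18):print(h,'button',at(c,(255.9,187.5),h,A),np.hypot(*at(c,(255.9,187.5),h,A)))
E
```

```text
heights knob,green 45.916804650010846 0.8398735618590827
axis foot [581.98332759 168.36974719  86.64422105] pc-frame -11.511557906986774 -36.25464418464817
line34 (np.float64(-0.8410108813105572), np.float64(17.938751566579015)) mark (np.float64(0.391926805082632), np.float64(38.453979618321874)) red (np.float64(-0.14227095747830693), np.float64(5.949991271961334))
axis foot [581.30901769 167.58911438  86.36685459] pc-frame -12.066290820627934 -35.34179975484041
line34 (np.float64(-0.7329203751345881), np.float64(22.243740414769732)) mark (np.float64(0.36869498323849753), np.float64(38.743133233202016)) red (np.float64(-0.24133996807600921), np.float64(7.326173061640617))
6 button [-18.0739159   99.11744474] 100.75184507948717
10 button [-18.05387203  98.25469277] 99.8995843164648
14 button [-18.03382816  97.3919408 ] 99.04750926553021
18 button [-18.01378428  96.52918884] 98.1956247611342
```

```bash
python3 - <<'E'
from m import *
A=np.array([581.7,168,86.5]);T=axes(YAW,np.radians(-33))[0]
print(rel(T,A+(171.3+100)*n))
E
```

```text
(array([  1.78, -10.25,   4.91]), array([ -1.09,  -0.43, -31.11]))
```

>>> arm_command(
  steps=[
    [1.8,-10.2,4.9,-1.1,-0.4,-31.1],
    [1.8,-10.2,4.9,-1.1,-0.4,-31.1],
    [1.8,-10.2,4.9,-1.1,-0.4,-31.1],
    [1.8,-10.2,4.9,-1.1,-0.4,-31.1],
    [1.8,-10.2,4.9,-1.1,-0.4,-31.1],
    [1.8,-10.2,4.9,-1.1,-0.4,-31.1],
    [1.8,-10.2,4.9,-1.1,-0.4,-31.1],
    [1.8,-10.2,4.9,-1.1,-0.4,-31.1],
  ],
)

```text
t: 2.2
eef_pos: [449.3, 198.3, 321.5]
tcp_rot: [2.838, -0.434, 0.414]
ft_force: [0.6, -0.6, -0.2]
opening: 0.715
```

```bash
python3 - <<'E'
from m import *
A=np.array([581.7,168,86.5]);T=axes(YAW,np.radians(-33))[0]
print(state()['joints'],rel(T,A+(171.3+100)*n))
c=camera_model('wrist');im=read_camera('wrist');pickle.dump((c,im),open('w3.pkl','wb'))
print('predicted knob',proj(c,A+50*n),'ring',proj(c,A+34*n))
cv2.imwrite('pics/w3.png',cv2.resize(im[:,:,::-1],(800,600),interpolation=cv2.INTER_CUBIC))
E
```

```text
[ 0.32503849  0.39781643  2.05780766 -0.8757664   0.3487783   0.76181265] (array([ 0.03, -0.03,  0.01]), array([-0.01, -0.03, -0.11]))
predicted knob [[258.8317103  218.52231831]] ring [[258.90580169 210.95868164]]
```

View pics/w3.png

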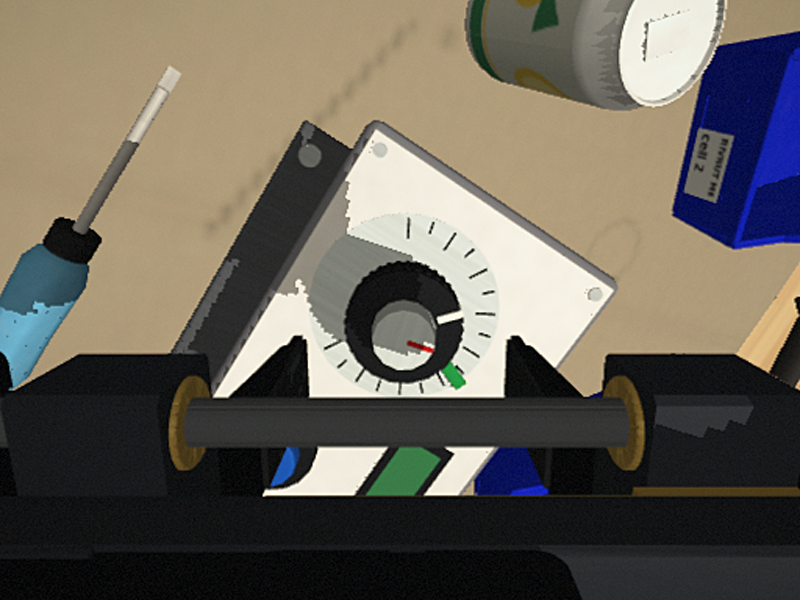

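The dial is between the fingers: knob at (404,335), white line at (450,317), green mark at (454,376), red line at (420,347). The can is well clear. I'll refine the dial axis using all three views.

```bash
python3 - <<'E'
from m import *
C=[];F=[]
for k,ct in((1,(241,143.5)),(2,(285,64)),(3,(258.5,214.4))):
    c,im=pickle.load(open(f'w{k}.pkl','rb'))
    try:f=feats(im,ct)
    except Exception as e:print(e);continue
    C.append(c);F.append(f)
    print(k,f['knob'],f['knobdia'],f['red'],f['green'],f['whites'])
for nm in('knob','green','red'):
    for S in((0,1,2),(0,2),(1,2)):
        if len(C)>2:
            p,e=tri([C[i] for i in S],[F[i][nm] for i in S]);q=p-PC;print(nm,S,p.round(1),np.round(e,1),(q@n).round(1),(q@u).round(1),(q@r).round(1))
E
```

```text
1 [241.18481445 143.71191406] [34.63433075 35.67723083] [249.2        142.74285714] [283.89940828 156.5443787 ] [(np.int32(48), array([257.9 , 124.92]))]
2 [285.21801758  63.29821396] [36.38435745 38.19655228] [295.5  61. ] [322.58421053  90.73157895] [(np.int32(85), array([306.99,  46.01]))]
3 [257.96505737 217.10083008] [38.49938583 39.59996414] [268.91071429 221.76785714] [289.78571429 240.11111111] [(np.int32(50), array([284.04, 203.58])), (np.int32(304), array([254.24, 244.27])), (np.int32(9), array([281.89, 239.  ]))]
knob (0, 1, 2) [558.7 173.3 127.1] [0.3 0.1 0.4] 47.0 -11.9 -35.8
knob (0, 2) [558.8 173.2 126.9] [0.4 0.4] 46.7 -11.9 -35.7
knob (1, 2) [558.2 173.3 127.5] [0.2 0.2] 47.5 -12.1 -35.7
green (0, 1, 2) [605.1 148.2 110.8] [0.7 1.3 1.5] 7.4 24.0 -21.8
green (0, 2) [601.9 150.6 115.9] [0.5 0.5] 13.6 23.4 -23.4
green (1, 2) [605.8 147.6 110.3] [1.3 1.3] 6.6 24.5 -21.4
red (0, 1, 2) [563.3 173.7 132.8] [0.4 0.3 0.2] 49.7 -5.3 -37.2
red (0, 2) [562.9 173.9 133.1] [0.3 0.3] 50.2 -5.5 -37.3
red (1, 2) [563.9 173.6 132.3] [0.1 0.1] 49.0 -4.9 -37.2
```

>>> arm_command(
  steps=[
    [0,0,2,0,0,0],
    [0,0,4,0,0,0],
    [0,0,5.5,0,0,0],
    [0,0,6.5,0,0,0],
    [0,0,7,0,0,0],
    [0,0,7.3,0,0,0],
    [0,0,7.6,0,0,0],
    [0,0,7.6,0,0,0],
  ],
)

```text
t: 2.92
eef_pos: [490.2, 190.3, 261.0]
tcp_rot: [2.841, -0.426, 0.413]
ft_force: [0.3, 0.6, -0.1]
opening: 0.715
```

```bash
python3 - <<'E'
from m import *
A=np.array([581.7,168,86.5]);T=axes(YAW,np.radians(-33))[0]
print(rel(T,A+(171.3+24)*n),state()['ft_force'])
ang=lambda v:(np.arctan2(v[1],v[0]),np.hypot(*v))
c,im=pickle.load(open('w3.pkl','rb'))
print(ang(at(c,(284.04,203.58),33,A)),ang(at(c,(268.9,221.8),49,A)),ang(at(c,(289.8,240.1),1.5,A)))
E
```

```text
(array([-0.53, -0.22,  0.3 ]), array([-0.19,  0.42, -0.02])) [ 0.29975809  0.60031238 -0.10759676]
(np.float64(-0.8553433551794517), np.float64(17.635842884316585)) (np.float64(-0.1990965406913849), np.float64(6.842190043679002)) (np.float64(0.3778609431236956), np.float64(42.03105912678187))
```

>>> arm_command(
  steps=[
    [0,0,0,0,0,0],
    [0,0,0,0,0,0],
  ],
)

```text
t: 3.08
eef_pos: [489.8, 190.3, 261.2]
tcp_rot: [2.842, -0.426, 0.413]
ft_force: [0.0, -0.0, -0.1]
opening: 0.714
```

```bash
python3 - <<'E'
from m import *
A=np.array([581.7,168,86.5]);T=axes(YAW,np.radians(-33))[0]
print(rel(T,A+(171.3+24)*n),state()['ft_force'],state()['joints'],state()['moment'])
E
```

```text
(array([-0.51, -0.21,  0.33]), array([-0.2 ,  0.41, -0.02])) [ 0.04798941 -0.02059634 -0.13262891] [ 0.28276807  0.53818545  2.02776257 -1.1333098   0.27038741  0.99708915] [-0.0409915   0.28240451 -0.01917175]
```

Joint 4 is at its limit here (-1.13), so I'll tilt the tool by about 2.6° to free it. I'll back off first.

```bash
python3 - <<'E'
from m import *
A=np.array([581.7,168,86.5]);T,n2,_,_=axes(-.2,np.radians(-33),np.radians(27.5))
print(rel(T,A+70*n+171.3*n2))
E
```

```text
(array([-0.04,  0.37, -4.26]), array([ 1.8 , -1.27, -1.43]))
```

>>> arm_command(
  steps=[
    [0,0,-3,0,0,0],
    [0,0.4,-4.3,1.8,-1.3,-1.4],
    [0,0.4,-4.3,1.8,-1.3,-1.4],
    [0,0.4,-4.3,1.8,-1.3,-1.4],
    [0,0.4,-4.3,1.8,-1.3,-1.4],
    [0,0.4,-4.3,1.8,-1.3,-1.4],
  ],
)

```text
t: 3.58
eef_pos: [470.5, 191.4, 299.0]
tcp_rot: [2.865, -0.397, 0.431]
ft_force: [0.6, -0.8, 0.5]
opening: 0.717
```

```bash
python3 - <<'E'
from m import *
A=np.array([581.7,168,86.5]);T,n2,_,_=axes(-.2,np.radians(-33),np.radians(27.5))
print(state()['joints'],rel(T,A+70*n+171.3*n2),rel(T,A+35*n+171.3*n2),rel(T,A+24.5*n+171.3*n2))
E
```

```text
[ 0.2917428   0.45331881  2.03530354 -0.78936556  0.31289359  0.63318448] (array([-0.02, -0.03, -0.02]), array([ 0.02,  0.07, -0.05])) (array([0.08, 0.09, 3.47]), array([ 0.02,  0.07, -0.05])) (array([0.11, 0.13, 4.52]), array([ 0.02,  0.07, -0.05]))
```

Settled correctly, with commanded and measured poses agreeing. Now down to the ring.

>>> arm_command(
  steps=[
    [0,0,1.5,0,0,0],
    [0.1,0.1,2.5,0,0,0],
    [0.1,0.1,3.5,0,0,0],
    [0.1,0.1,4,0,0,0],
    [0.1,0.1,4.5,0,0,0],
    [0.1,0.1,4.5,0,0,0],
    [0.1,0.1,4.5,0,0,0],
  ],
)

```text
t: 4.17
eef_pos: [491.9, 186.8, 259.7]
tcp_rot: [2.866, -0.396, 0.431]
ft_force: [-1.1, -0.2, 0.6]
opening: 0.717
```

```bash
python3 - <<'E'
from m import *
A=np.array([581.7,168,86.5]);T,n2,_,_=axes(-.2,np.radians(-33),np.radians(27.5))
print(state()['joints'],rel(T,A+24.5*n+171.3*n2),state()['ft_force'])
c=camera_model('wrist');im=read_camera('wrist');pickle.dump((c,im),open('w4.pkl','wb'))
cv2.imwrite('pics/w4.png',cv2.resize(im[100:330,100:420,::-1],None,fx=2.5,fy=2.5,interpolation=cv2.INTER_CUBIC))
E
```

```text
[ 0.26999242  0.5400399   2.02297524 -0.97425699  0.25586435  0.80719636] (array([0.02, 0.03, 0.02]), array([-0.  ,  0.11, -0.04])) [-1.12103306 -0.22050333  0.61431957]
```

View pics/w4.png

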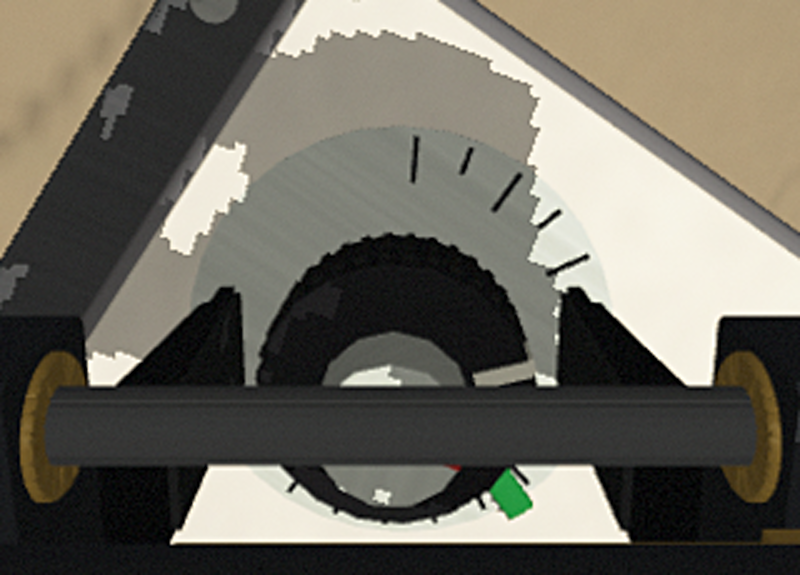

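The ring is centred between the fingers: ring edges at x≈258 and 537, finger faces at x≈242 and 558. I'll close the jaws.

>>> arm_command(
  steps=[
    [0,0,0,0,0,0],
    [0,0,0,0,0,0],
    [0,0,0,0,0,0],
    [0,0,0,0,0,0],
    [0,0,0,0,0,0],
    [0,0,0,0,0,0],
  ],
  jaw=4.5,
)

```text
t: 4.72
eef_pos: [491.3, 186.6, 259.9]
tcp_rot: [2.865, -0.395, 0.431]
ft_force: [-5.4, -0.8, 2.7]
opening: 0.539
```

>>> arm_command(
  steps=[
    [0,0,0,0,0,5],
    [0,0,0,0,0,11],
    [0,0,0,0,0,17],
    [0,0,0,0,0,23],
    [0,0,0,0,0,29],
    [0,0,0,0,0,35],
    [0,0,0,0,0,41],
    [0,0,0,0,0,47],
    [0,0,0,0,0,53],
    [0,0,0,0,0,59],
    [0,0,0,0,0,65],
    [0,0,0,0,0,69],
  ],
)

```text
t: 5.72
eef_pos: [492.5, 186.3, 260.6]
tcp_rot: [-2.843, -0.382, -0.894]
ft_force: [3.8, -6.3, 2.6]
opening: 0.54
```

```bash
python3 - <<'E'
from m import *
s=state();print(s['joints'],s['ft_force'],s['moment'],s['opening'])
c=camera_model('wrist');im=read_camera('wrist');pickle.dump((c,im),open('w5.pkl','wb'))
cv2.imwrite('pics/w5.png',cv2.resize(im[100:330,100:420,::-1],None,fx=2.5,fy=2.5,interpolation=cv2.INTER_CUBIC))
E
```

```text
[ 0.26908932  0.5388421   2.0218578  -0.97525172  0.25717615  2.01712993] [ 3.76484509 -6.29689009  2.62186386] [-1.33193171 -0.86940841 -0.3724855 ] 0.5395397545109564
```

View pics/w5.png

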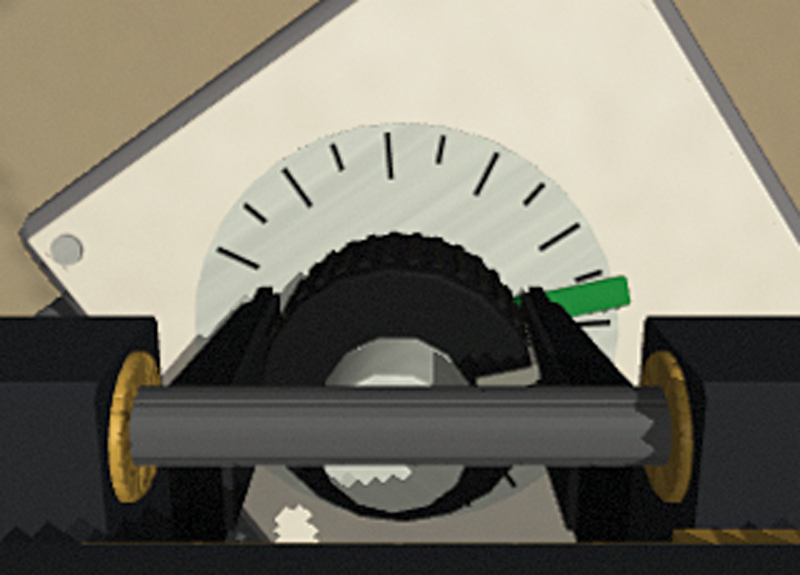

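The ring turned with the gripper: the line is still at about (510,372), beside the pad. I'll open and back away straight.

>>> arm_command(
  steps=[
    [0,0,0,0,0,0],
    [0,0,0,0,0,0],
    [0,0,0,0,0,0],
    [0,0,0,0,0,0],
    [0,0,-1,0,0,0],
    [0,0,-3,0,0,0],
    [0,0,-6,0,0,0],
    [0,0,-9,0,0,0],
    [0,0,-11,0,0,0],
    [0,0,-11,0,0,0],
    [0,0,-11,0,0,0],
  ],
  jaw=6.8,
)

```text
t: 6.68
eef_pos: [442.0, 197.1, 358.2]
tcp_rot: [-2.844, -0.383, -0.887]
ft_force: [-0.3, 0.3, 0.2]
opening: 0.715
```

```bash
python3 - <<'E'
from m import *
A=np.array([581.7,168,86.5])
s=state();print(s['joints'],s['ft_force'],s['opening'])
c=camera_model('wrist');im=read_camera('wrist');pickle.dump((c,im),open('w6.pkl','wb'))
k=proj(c,A+50*n)[0];print('pred',k, 'centre34',proj(c,A+34*n))
f=feats(im,k);print(f)
x,y=k.astype(int)
cv2.imwrite('pics/w6.png',cv2.resize(im[y-75:y+75,x-100:x+100,::-1],None,fx=4,fy=4,interpolation=cv2.INTER_CUBIC));print(x-100,y-75)
E
```

```text
[ 0.32194393  0.32817384  2.02947381 -0.59213483  0.42490707  1.65007767] [-0.27391575  0.33065361  0.15526671] 0.7148691883342521
pred [259.57098526 204.42962042] centre34 [[260.49098014 198.42960812]]
{'knob': array([260.24575806, 201.73982239]), 'knobdia': array([34.65550232, 38.2462616 ]), 'red': array([266.09375, 197.84375]), 'green': array([303.11173184, 179.63687151]), 'greendir': (np.float32(0.978506), np.float32(-0.20621827)), 'whites': [(np.int32(52), array([285.06, 193.58])), (np.int32(141), array([248.27, 227.06])), (np.int32(16), array([287.25, 216.88])), (np.int32(80), array([274.4 , 227.49]))]}
159 129
```

View pics/w6.png

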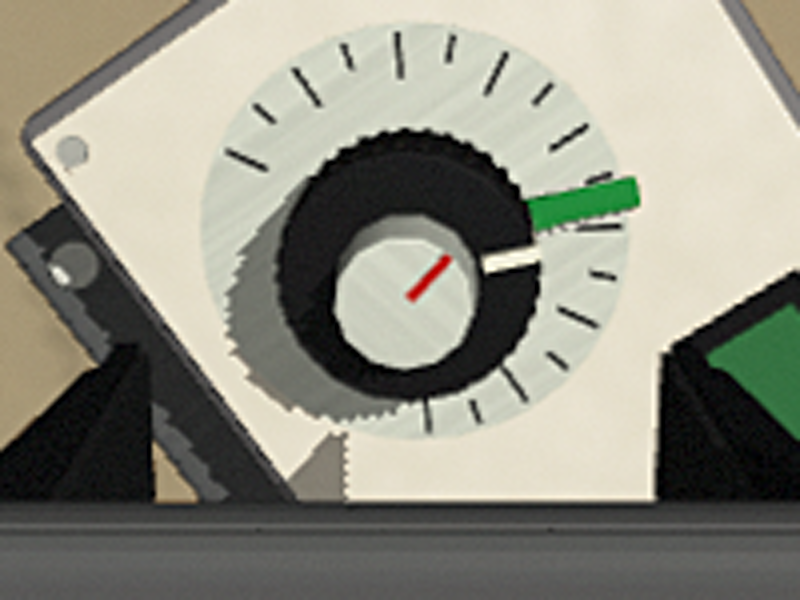

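The line at (512,258) and the mark at (585,203) now run almost parallel, at about 12° in the image. The red line is still at about (430,278). I'll compare the angles numerically.

```bash
python3 - <<'E'
from m import *
A=np.array([581.7,168,86.5]);c,im=pickle.load(open('w6.pkl','rb'))
h=cv2.cvtColor(im,cv2.COLOR_RGB2HSV).astype(int);yy,xx=np.mgrid[:384,:512]
wm=(h[...,2]>130)&(h[...,1]<70)&(xx>278)&(xx<296)&(yy>188)&(yy<200)
wt=np.clip(im.mean(2)-60,0,None)*((xx>278)&(xx<294)&(yy>188)&(yy<199)&(im.mean(2)>60))
print('foot pred',proj(c,A),'disc seen',np.array([415,230])/4-.375+[159,129])
disc=np.array([415,230])/4-.375+[159,129]
A2=onplane(c,disc,PC+0.5*n,n)[0]-.5*n;print('A disc',A2,(A2-PC)@u,(A2-PC)@r)
ang=lambda v:(np.arctan2(v[1],v[0]).round(3),np.hypot(*v).round(1))
l,k=cv2.connectedComponents(wm.astype(np.uint8)),None
gm=(h[...,0]>50)&(h[...,0]<85)&(h[...,1]>120)&(h[...,2]>70)&(xx<325)&(xx>285)&(yy<195)
def ax(m,hh):
    p=np.c_[xx[m],yy[m]];q=onplane(c,p,PC+hh*n,n);v=np.c_[(q-A)@u,(q-A)@r]
    w=np.linalg.svd(v-v.mean(0))[2][0];w*=np.sign(w@v.mean(0));mm=v.mean(0)
    return len(p),'centroid',mm.round(2),ang(mm),'dir',np.arctan2(w[1],w[0]).round(3)
print('line',ax(wm,34));print('mark',ax(gm,2.5))
cA=A2-A;print('A2-A',cA@u,cA@r)
for c_,q in((c,(266.09,197.84)),):
    print('red',ang(at(c_,q,49,A)))
E
```

```text
foot pred [[262.12392596 187.77988033]] disc seen [262.375 186.125]
A disc [582.9025479  168.95703162  87.08455889] -10.630882224528213 -37.03450105560714
line (82, 'centroid', array([20.44,  8.86]), (np.float64(0.409), np.float64(22.3)), 'dir', np.float64(0.508))
mark (197, 'centroid', array([34.72, 13.64]), (np.float64(0.374), np.float64(37.3)), 'dir', np.float64(0.37))
A2-A 1.1194279590149616 -1.2040756106788213
red (np.float64(-0.188), np.float64(6.7))
```

```bash
python3 - <<'E'
from m import *
A=np.array([582,168.2,86.5]);s=state();c=camera_model('wrist')
o=c['xyz']-A;print(o@u,o@r,o@n)
d=A+235*n-c['xyz'];print((rot(s['tcp_rot']).T@d/10).round(2), s['eef_pos']+d)
E
```

```text
48.938923349750866 -52.623334491510086 283.52251612003266
[-0.82  7.04  5.  ] [412.71496568 149.75597006 290.79976538]
```

>>> arm_command(
  steps=[
    [-0.8,3,1,0,0,0],
    [-0.8,6,2,0,0,0],
    [-0.8,7,4,0,0,0],
    [-0.8,7,5,0,0,0],
    [-0.8,7,5,0,0,0],
    [-0.8,7,5,0,0,0],
  ],
)

```text
t: 7.23
eef_pos: [413.5, 149.7, 290.1]
tcp_rot: [-2.848, -0.381, -0.886]
ft_force: [-0.0, 0.3, -0.6]
opening: 0.714
```

```bash
cat > v.py <<'E'
from m import *
import sys
A=np.array([582,168.2,86.5])
c=camera_model('wrist');im=read_camera('wrist');pickle.dump((c,im),open(sys.argv[1]+'.pkl','wb'))
o=c['xyz']-A;print('cam off axis',o@u,o@r,o@n);print('axis px',[proj(c,A+h*n)[0].round(1) for h in(0,34,50)])
k=proj(c,A+34*n)[0];x,y=k.astype(int);x0,y0=max(x-100,0),max(y-75,0)
print(feats(im,k),x0,y0,state()['joints'])
cv2.imwrite(f'pics/{sys.argv[1]}.png',cv2.resize(im[y0:y0+150,x0:x0+200,::-1],None,fx=4,fy=4,interpolation=cv2.INTER_CUBIC))
E
python3 v.py w7
```

```text
cam off axis 0.3039725421312909 -0.04716897945367012 233.82253365775662
axis px [array([275.5, 102.1]), array([275.5, 102.1]), array([275.4, 102.1])]
{'knob': array([275.45944214, 102.13500977]), 'knobdia': array([45.2008934 , 45.58356094]), 'red': array([284.3       ,  93.58571429]), 'green': array([327.80981595,  90.42944785]), 'greendir': (np.float32(0.97170174), np.float32(-0.23621117)), 'whites': [(np.int32(88), array([307.5,  96. ]))]} 175 27 [ 0.23376913  0.39816065  2.20083347 -1.08756844  0.22116449  2.09670774]
```

View pics/w7.png

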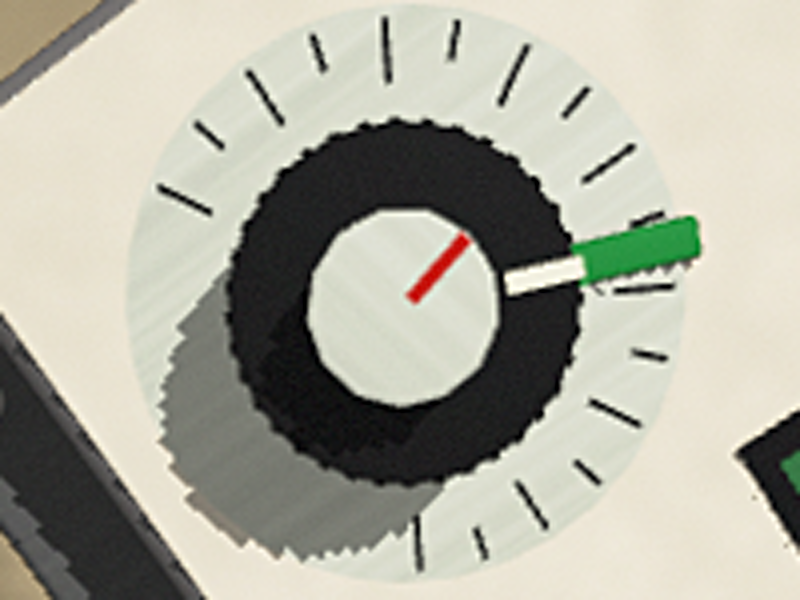

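In the on-axis view the knob centre is at its predicted pixel, and the line (545,276) and mark (640,247) nearly align. The line looks slightly further clockwise than the mark.

```bash
cat > a.py <<'E'
from m import *
import sys
A=np.array([582,168.2,86.5]);c,im=pickle.load(open(sys.argv[1]+'.pkl','rb'))
up=cv2.resize(im,None,fx=4,fy=4,interpolation=cv2.INTER_CUBIC);h=cv2.cvtColor(up,cv2.COLOR_RGB2HSV).astype(int)
yy,xx=np.mgrid[:up.shape[0],:up.shape[1]]/4-.375;k=proj(c,A+34*n)[0];rr=np.hypot(xx-k[0],yy-k[1])
S=rr.ravel()[0:1]
G=(h[...,0]>50)&(h[...,0]<85)&(h[...,1]>110)&(h[...,2]>60)&(rr<82)
W=(h[...,2]>130)&(h[...,1]<60)&(rr>26)&(rr<41)
R_=((h[...,0]<8)|(h[...,0]>172))&(h[...,1]>120)&(h[...,2]>80)&(rr<24)
for nm,m,hh in(('line',W,34),('mark',G,2.5),('red',R_,50)):
    nn,l,st,ce=cv2.connectedComponentsWithStats(m.astype(np.uint8));i=1+st[1:,4].argmax();m=l==i
    q=onplane(c,np.c_[xx[m],yy[m]],PC+hh*n,n);v=np.c_[(q-A)@u,(q-A)@r];mm=v.mean(0);w=np.linalg.svd(v-mm,full_matrices=False)[2][0];w*=np.sign(w@mm)
    print(nm,st[i],mm.round(2),'centroid ang',np.arctan2(mm[1],mm[0]).round(4),'dir',np.arctan2(w[1],w[0]).round(4),'r',np.hypot(*v.T).min().round(1),np.hypot(*v.T).max().round(1))
E
python3 a.py w7
```

```text
line [1204  367   63   36 1402] [17.36  7.8 ] centroid ang 0.4221 dir 0.3771 r 14.8 23.3
mark [1269  324  131   71 4873] [36.34 14.97] centroid ang 0.3907 dir 0.3776 r 28.4 49.1
red [1107  342   63   69 1133] [ 6.2  -0.96] centroid ang -0.1536 dir -0.2337 r 0.9 11.6
```

```bash
cat > b.py <<'E'
from m import *
import sys
A=np.array([582,168.2,86.5]);c,im=pickle.load(open(sys.argv[1]+'.pkl','rb'))
k=proj(c,A+34*n)[0]
up=cv2.GaussianBlur(cv2.resize(im,None,fx=4,fy=4,interpolation=cv2.INTER_CUBIC),(0,0),2).astype(float)
S=lambda p:up[np.clip(((p[:,1]+.375)*4).round().astype(int),0,up.shape[0]-1),np.clip(((p[:,0]+.375)*4).round().astype(int),0,up.shape[1]-1)]
def edge(sig,r0,r1,thr):
    P=[]
    for a in np.radians(np.arange(0,360,2)):
        r=np.arange(r0,r1,.1);p=k+np.c_[np.cos(a)*r,np.sin(a)*r]
        if p.min()<0: continue
        d=np.gradient(sig(S(p)));i=d.argmax()
        if d[i]>thr and 5<i<len(r)-5:P.append(p[i])
    P=np.float32(P)
    for _ in range(4):
        e=cv2.fitEllipse(P);q=np.hypot(*(P-e[0]).T);m=abs(q-np.median(q))<3*np.median(abs(q-np.median(q)))+.3;P=P[m]
    return np.array(cv2.fitEllipse(P)[0]),cv2.fitEllipse(P)[1],len(P)
ring=edge(lambda s:s.mean(1),34,52,1);disc=edge(lambda s:s[:,0]-s[:,2],60,82,.15)
print('pred',k,'\nring',ring,'\ndisc',disc)
import subprocess
up=cv2.resize(im,None,fx=4,fy=4,interpolation=cv2.INTER_CUBIC);h=cv2.cvtColor(up,cv2.COLOR_RGB2HSV).astype(int)
yy,xx=np.mgrid[:up.shape[0],:up.shape[1]]/4-.375;rr=np.hypot(xx-k[0],yy-k[1])
G=(h[...,0]>50)&(h[...,0]<85)&(h[...,1]>110)&(h[...,2]>60)&(rr<82);W=(h[...,2]>130)&(h[...,1]<60)&(rr>26)&(rr<41)
def biggest(m):
    _,l,st,ce=cv2.connectedComponentsWithStats(m.astype(np.uint8));return ce[1+st[1:,4].argmax()]/4-.375
def an(p,o,hh):
    v=np.diff([at(c,o,hh,A),at(c,p,hh,A)],axis=0)[0];return np.arctan2(v[1],v[0])
l=an(biggest(W),ring[0],34);m=an(biggest(G),disc[0],2);print('line',l,'mark',m,'diff',l-m)
E
python3 b.py w7;python3 - <<'E'
import pickle;c,im=pickle.load(open('w7.pkl','rb'))
print(im[60,200],im[100,215],im[70,240],im[140,330],im[60,330])
E
```

```text
pred [275.46007564 102.10524936] 
ring (array([275.44927979, 102.23803711]), (88.36344146728516, 91.28266906738281), 166) 
disc (array([275.99520874,  99.61496735]), (139.2163543701172, 143.96824645996094), 144)
line 0.4182417788609264 mark 0.42856259434476557 diff -0.010320815483839174
[234 227 210] [213 216 200] [218 221 205] [219 220 205] [223 225 212]
```

The line and mark agree within about 0.01–0.03 rad by three estimates of differing sign, and the red line hasn't moved (about -0.2 throughout). Next is the button: I'll shut the jaws and hover over it with a gentler tilt.

```bash
python3 - <<'E'
from m import *
A=np.array([582,168.2,86.5]);B=A-18*u+97*r+14*n;T,n2,_,_=axes(-.2,np.radians(0),np.radians(24))
print(B,rel(T,B+60*n+190*n2))
E
```

```text
[538.07123852  78.815984    89.62435565] (array([ 5.58,  1.38, -0.83]), array([ -0.99,  -3.27, -36.03]))
```

>>> arm_command(
  steps=[
    [1,0,-2,0,0,0],
    [3,1,-2,-0.5,-1.5,-7],
    [5.6,1.4,-2,-1,-3.3,-14],
    [5.6,1.4,-1.5,-1,-3.3,-21],
    [5.6,1.4,-1,-1,-3.3,-28],
    [5.6,1.4,-0.8,-1,-3.3,-36],
    [5.6,1.4,-0.8,-1,-3.3,-36],
    [5.6,1.4,-0.8,-1,-3.3,-36],
    [5.6,1.4,-0.8,-1,-3.3,-36],
    [5.6,1.4,-0.8,-1,-3.3,-36],
  ],
  jaw=0,
)

```text
t: 8.12
eef_pos: [432.9, 100.9, 315.8]
tcp_rot: [-3.139, -0.42, -0.205]
ft_force: [0.3, -0.9, 0.3]
opening: 0.07
```

```bash
python3 - <<'E'
from m import *
A=np.array([582,168.2,86.5]);B=A-18*u+97*r+14*n;T,n2,_,_=axes(-.2,0,np.radians(24))
s=state();print(s['joints'],s['opening'],rel(T,B+60*n+190*n2))
c=camera_model('wrist');im=read_camera('wrist');pickle.dump((c,im),open('w8.pkl','wb'))
h=cv2.cvtColor(im,cv2.COLOR_RGB2HSV)
m=(h[...,0]>100)&(h[...,0]<125)&(h[...,1]>130)&(h[...,2]>90)
nn,l,st,ce=cv2.connectedComponentsWithStats(m.astype(np.uint8));k=proj(c,B)[0];print('pred',k,[(st[i],ce[i]) for i in range(1,nn) if st[i,4]>80])
c2=pickle.load(open('w2.pkl','rb'))[0]
i=min([i for i in range(1,nn) if st[i,4]>80],key=lambda i:np.hypot(*(ce[i]-k)))
p,e=tri([c2,c],[(255.9,187.5),ce[i]]);q=p-A;print(p,e,q@u,q@r,q@n)
t=camera_model('top');p,e=tri([c2,c,t],[(255.9,187.5),ce[i],(175+254/3.697,140+250/3.697)]);q=p-A;print(p,e,q@u,q@r,q@n)
cv2.imwrite('pics/w8.png',cv2.resize(im[:,:,::-1],(640,480)))
E
```

```text
[ 0.10258525  0.35052202  2.16039724 -0.49458803  0.25657132  0.76252752] 0.06994642303238496 (array([-0.01, -0.01,  0.07]), array([-0.07, -0.09, -0.24]))
pred [267.70053221 207.56833047] [(array([ 456,  158,   56,   97, 1935], dtype=int32), array([482.00413437, 194.96434109])), (array([ 246,  189,   42,   41, 1093], dtype=int32), array([266.85269899, 207.22506862])), (array([481, 201,  31,  35, 406], dtype=int32), array([499.4137931, 220.591133 ])), (array([389, 309,  20,   8,  98], dtype=int32), array([397.70408163, 313.59183673]))]
[541.08743278  75.27135014  81.22068216] [0.5112942866072412, 0.511294286607261] -18.96348281991756 99.77115057233776 4.85254075781978
[535.76052393  78.59323056  91.4092837 ] [0.4800993895337016, 1.7461793341126488, 2.057429070611692] -19.01328144718171 97.73927888058304 16.646075695109786
```

View pics/w8.png

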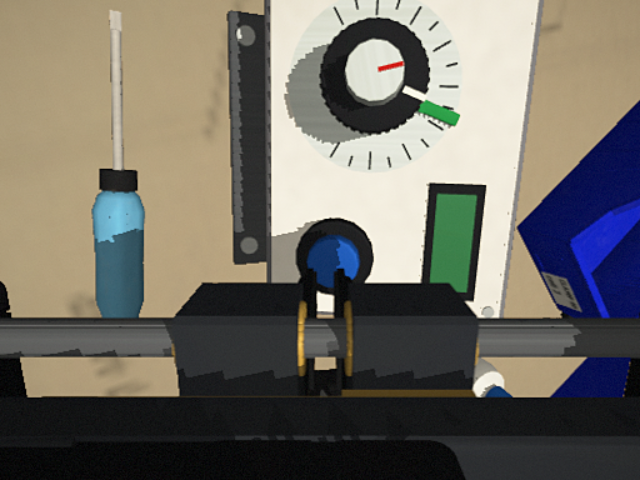

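The shut fingers sit just above the blue button at (332,258). The ring line and mark are aligned. I'll go down along the panel normal, feeling for contact.

```bash
python3 - <<'E'
from m import *
A=np.array([582,168.2,86.5]);T,n2,_,_=axes(-.2,0,np.radians(24))
for h in(30,22,18,14,10,6):print(h,rel(T,A-18.5*u+98*r+h*n+190*n2))
E
```

```text
30 (array([0.4 , 0.15, 4.44]), array([-0.06, -0.09, -0.27]))
22 (array([0.48, 0.16, 5.24]), array([-0.06, -0.09, -0.27]))
18 (array([0.52, 0.17, 5.64]), array([-0.06, -0.09, -0.27]))
14 (array([0.56, 0.18, 6.04]), array([-0.06, -0.09, -0.27]))
10 (array([0.6 , 0.18, 6.43]), array([-0.06, -0.09, -0.27]))
6 (array([0.64, 0.19, 6.83]), array([-0.06, -0.09, -0.27]))
```

>>> arm_command(
  steps=[
    [0.1,0,1.5,0,0,0],
    [0.2,0.1,3,0,0,0],
    [0.4,0.2,4.4,0,0,0],
    [0.4,0.2,4.8,0,0,0],
    [0.5,0.2,5.2,0,0,0],
    [0.5,0.2,5.2,0,0,0],
    [0.5,0.2,5.2,0,0,0],
    [0.5,0.2,5.2,0,0,0],
  ],
)

```text
t: 8.83
eef_pos: [457.5, 93.7, 270.4]
tcp_rot: [-3.14, -0.42, -0.201]
ft_force: [-1.4, -0.6, 0.7]
opening: 0.003
```

>>> arm_command(
  steps=[
    [0,0,0.1,0,0,0],
    [0,0,0.2,0,0,0],
    [0,0,0.3,0,0,0],
    [0,0,0.3,0,0,0],
    [0,0,0.3,0,0,0],
  ],
)

```text
t: 9.25
eef_pos: [459.0, 93.3, 267.4]
tcp_rot: [-3.141, -0.42, -0.201]
ft_force: [-1.4, -0.2, 3.5]
opening: 0.002
```

>>> arm_command(
  steps=[
    [0,0,0.1,0,0,0],
    [0,0,0.2,0,0,0],
    [0,0,0.2,0,0,0],
    [0,0,0.2,0,0,0],
  ],
)

```text
t: 9.58
eef_pos: [460.0, 93.2, 265.5]
tcp_rot: [-3.141, -0.42, -0.201]
ft_force: [-0.1, -0.8, 5.8]
opening: 0.005
```

>>> arm_command(
  steps=[
    [0,0,0.1,0,0,0],
    [0,0,0.2,0,0,0],
    [0,0,0.2,0,0,0],
    [0,0,0.2,0,0,0],
  ],
)

```text
t: 9.92
eef_pos: [460.2, 93.1, 264.7]
tcp_rot: [-3.141, -0.422, -0.201]
ft_force: [-11.2, 0.9, 22.8]
opening: 0.006
```

The force rose like the spring (3.7, then 5.0 N along the normal), then stiffly to 25 N along the normal. That is the end stop, so the button is fully in. I'll withdraw now.

>>> arm_command(
  steps=[
    [0,0,-0.2,0,0,0],
    [0,0,-0.6,0,0,0],
    [0,0,-1.2,0,0,0],
    [-0.1,0,-2,0,0,0],
    [-0.3,0,-4,0,0,0],
    [-0.5,0,-7,0,0,0],
    [-0.5,0,-9,0,0,0],
    [-0.5,0,-9,0,0,0],
    [-0.5,0,-9,0,0,0],
  ],
)

```text
t: 10.67
eef_pos: [420.0, 101.2, 344.2]
tcp_rot: [-3.14, -0.422, -0.201]
ft_force: [0.2, 0.4, -0.1]
opening: 0.006
```

```bash
python3 - <<'E'
from m import *
A=np.array([582,168.2,86.5]);s=state();c=camera_model('wrist')
print(s['joints'],s['ft_force'],s['t']);d=A+255*n-c['xyz'];print((rot(s['tcp_rot']).T@d/10).round(2))
E
```

```text
[ 0.10685486  0.28254774  2.15599835 -0.39722234  0.32231182  0.66074276] [ 0.23889199  0.41758556 -0.06104206] 10.6667
[ 0.09 -3.36  1.98]
```

>>> arm_command(
  steps=[
    [0.1,-3.4,0,0,0,0],
    [0.1,-3.4,2,0,0,0],
    [0.1,-3.4,2,0,0,0],
    [0.1,-3.4,2,0,0,0],
  ],
)

```text
t: 11.0
eef_pos: [435.9, 132.6, 324.3]
tcp_rot: [3.141, -0.416, -0.2]
ft_force: [0.4, -0.2, 0.4]
opening: 0.005
```

```bash
python3 v.py w9; python3 a.py w9; python3 b.py w9; python3 - <<'E'
from m import *
c,im=pickle.load(open('w9.pkl','rb'));cv2.imwrite('pics/w9f.png',cv2.resize(im[0:260,140:400,::-1],(600,600),interpolation=cv2.INTER_CUBIC))
E
```

```text
cam off axis -0.9558499330852186 -0.1929122609068555 252.77782009533487
axis px [array([298.5, 113.4]), array([298.7, 113.4]), array([298.9, 113.4])]
{'knob': array([298.09054565, 113.99437714]), 'knobdia': array([42.96783447, 44.08480453]), 'red': array([309.51724138, 112.05172414]), 'green': array([345.37435897, 134.82564103]), 'greendir': (np.float32(0.91126645), np.float32(0.41181728)), 'whites': [(np.int32(80), array([326.46, 127.06]))]} 198 38 [ 0.17677393  0.34731999  2.1234689  -0.50066194  0.3171306   0.82694174]
line [1285  493   63   42 1292] [19.28  8.59] centroid ang 0.4193 dir 0.3821 r 16.4 25.9
mark [1330  503  119   78 3962] [36.2  14.91] centroid ang 0.3908 dir 0.3763 r 28.1 49.0
red [1202  436   76   27  922] [ 6.17 -0.96] centroid ang -0.1549 dir -0.2331 r 0.7 11.6
pred [298.7460302  113.40986825] 
ring (array([298.08905029, 113.35996246]), (80.74827575683594, 83.16751861572266), 168) 
disc (array([298.85632324, 111.63393402]), (128.37570190429688, 132.55386352539062), 154)
line 0.41225556632301386 mark 0.42080030905778404 diff -0.008544742734770183
```

View pics/w9f.png

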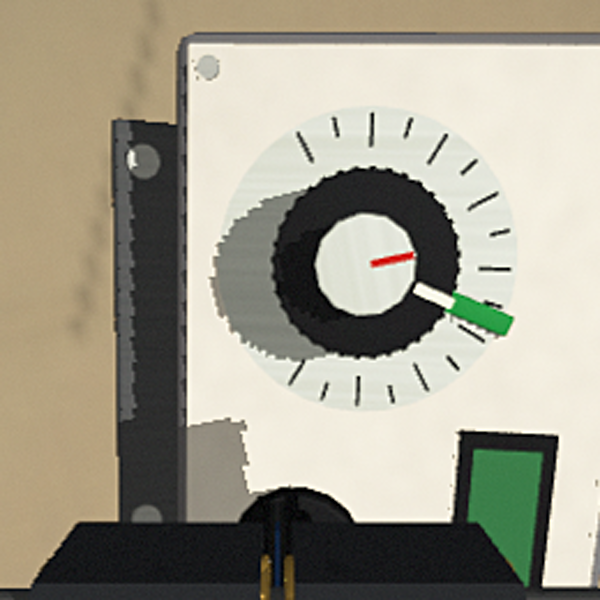

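The final picture shows the white line (433,294) and the mark (483,313) in line, and the red line unchanged. The gripper is clear of everything, so I'm handing in.

```bash
python3 -c "
from cell import *
print(job_done(),state()['t'])"
```

```text
the job is handed in; nothing more can be done
the job is handed in; nothing more can be done
```

I turned the ring by 69° so its white line points at the green mark, then pressed the blue button fully in and let go. The job was handed in at about 11 s.

- **Ring:** In the last two on-axis views, the line and the mark agree to about -0.01 rad when each is measured from its own circle's centre. Their directions agree to within 0.006 rad. A cruder estimate from a single assumed axis differs by +0.03 rad, and I put that down to a small error in the assumed panel normal.
- **Inner knob:** The red line stayed at about -0.2 rad. From before to after the turn this was only measured to about 0.05 rad. From before to after the button press it changed by 0.001 rad.
- **Button:** The force rose like the spring to about 5 N, then sharply to about 25 N straight along the panel normal, which I read as the end stop. The force was back to zero after I withdrew. The gripper hid the button in the last picture, so I did not see it back out.
- **Joint 4 limit:** On the first approach joint 4 read -1.133, at its stated limit of -1.13. I backed off and made the grasp with the tool tilted about 2.6° off the panel normal.
- **Things around:** No force reading or picture suggested contact with the can, tape measure, bottle or screwdriver, though I did not check their positions at the end.

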